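Swap a tool under the lift-out trays of the machine mechanic's kit box

ROBOT

A 6-joint arm with a two-finger parallel gripper is mounted at the origin on the work surface. World frame = base frame: x ahead of the robot, y to its left, z up, the work surface at z = 0. Lengths are in m, angles in rad, forces in N, time in s.
With the tool pointing down it reaches from about 0.375 to 0.925 m from the base axis. Payload 5.7 kg.
Tool frame: the origin (TCP) lies at the very end of the fingers, on their centre line; the grasp point (between the pads) lies 19 mm behind it; z points along the fingers, y is the direction in which the jaws open and shut (so a half turn about z gives the same grasp; the last joint's range is limited). The gripper opens to 88 mm and grips with 3 to 60 N. Pads are 20 mm wide; open, the fingers measure 115 mm over their backs; the gripper's body (75 mm by 178 mm) begins 61 mm behind the grasp point.
Start: joints at [1.204, 0.359, 1.51, -0, 1.272, -0.115], TCP at [0.149, 0.581, 0.223] pointing down, gripper open.
Joint ranges: [-2.97, 2.97], [-1.01, 2.36], [0.21, 2.38], [-0.96, 4.11], [0.2, 2.71], [-2.98, 2.98]. Speed limits (rad/s): [2.39, 2.39, 3.14, 3.14, 3.14, 3.14].

INTERFACE

Orientations are given as [roll, pitch, yaw] about the fixed x, y, z axes, in that order (R = Rz(yaw) Ry(pitch) Rx(roll)).
In Python, from workcell import * gives the robot as it stands.
- The arm moves only by the tool servo_tool, never from a script. Its argument "steps" is a list of rows, each a list of 6 numbers: the shift along the tool's x, y, z in mm, then the turn, a rotation vector about the tool's x, y, z in rad. In form: [[tx, ty, tz, wx, wy, wz], ...]. A call has 1 to 12 rows; each row shifts and turns the commanded pose from where the row before left it, along the tool's axes as they then stand; what a row does not reach is not made up. A row lasts 1/8 s, in which the tool goes at most 62.5 mm and 10.7 degrees, less where a joint would pass 70% of its speed; a pose out of reach is approached as far as the arm can. A call with a gripper value outside its range is refused whole. "grip" is the finger opening in mm, from 0 to 87.8, set as the call begins (left out, the last holds). The fingers move at their own pace and stop on an object; "squeeze" is the grip in N (left out, the last holds). Time passes only in rows, so rows that do not move let the fingers close. It gives the time, the measured TCP pose, the force and the opening at its end, in the units of the state.
- state(): the state, without advancing time (a new reading comes with each control period).
- camera(name): name is "side" or "top" or "wrist"; returns the picture (480x640x3 uint8, red, green, blue); there is no depth.
- camera_model(name): a dict with "K" (3x3 intrinsics, pixels), "D" ([k1, k2, p1, p2, k3] as OpenCV has them; the pictures are not rectified), "world_from_camera" (4x4, takes a point from camera to world coordinates). Camera axes: x right, y up, looking along -z (the intrinsics and any distortion apply to the point x, -y, -z); pixel columns grow to the right and rows downward; lengths in m; the calibration is good to about 2 mm. A picture is of the moment at which its call begins: read the wrist's pose just before it. camera_model takes no time and is no camera call; for the wrist camera it gives the pose at the moment of the call.
- job_done(): hands the job in, once; it reports no verdict.
The state is a dict: "clock": time; "joint_positions": joint angles; "joint_vel": joint speeds; "joint_efforts": joint torques, N m; "ee_pos": TCP position; "tcp_rot": TCP orientation; "ft_force": force on the tool from outside, world axes, zero at the start; "wrist_torque": the same for the moment, N m; "grip_width": finger opening in m.
Only numpy, scipy, OpenCV 4.12 (cv2) and the standard library are available. Lean on these libraries where they do the work, as an engineer would, in place of code of your own. Each camera call takes 0.05 s, during which the arm holds its last target.

TASK

Lift both trays out of the steel kit box and stand them on the green cutting mat, then take the yellow screwdriver out from under them and lay it on the grey tool mat, and put the red T-handle key, which is finished with, down in the bottom of the box. Then put both trays back in the box, seated level on the ledges and each in the same place at its own end as before. Keep the trays level all the time so that the bobbins and presser feet in them do not spill, and do not disturb the thread cone, the pattern weight or the button dish.

Things in the scene. Friction and masses are not known exactly. Their poses are not given: they have to be found in the camera images.
- tray_blue_grip (a point): blue lift-out tray of bobbins (220 g): 150 mm along x, 100 mm along y, walls 24 mm high. This point is the centre of its handle bar, 60 mm above the tray's underside; the bar runs 90 mm along x, is 14 mm thick (y) and 20 mm high, its underside 26 mm above the tray's rim: grip it across its thickness. Starts at either end of the box
- tray_white_grip (a point): white lift-out tray of presser feet; size, weight and handle as the blue one. The point is the centre of its handle bar, 60 mm above its underside. Starts at the other end of the box
- screwdriver_grip (a point): screwdriver lying lengthwise in the bottom of the box, its ends under the two trays, the middle seen in the gap between them. Yellow and black square handle 95 mm long, 24 mm wide and high; the point is the handle's centre, 12 mm above what it lies on; x points to the steel tip, 128 mm from the point. 90 g, balanced about 12 mm from the point, towards the tip
- hex_key_grip (a point): red T-handle hex key lying flat on the tool mat. The point is the middle of its sleeve (46 mm long, 18 wide, 22 high: grip here, across), 11 mm above what it lies on; x points to the tip of its 6 mm thick dark blade, 123 mm from the point; the cross-bar (70 mm across, 22 mm thick and high) is centred 33 mm behind the point. 90 g
- kit_box: open steel box, fixed. Origin under its centre, z up. Inside 162 mm (x) by 284 mm (y); floor and walls 3 mm, walls 62 mm high. Each long wall has a ledge inside, 14 mm wide, top 36 mm and underside 32 mm above the table. The trays rest on the ledges, their x along the box's x, centres about 82 mm either way along y, 10 mm from the end wall, 6 mm play each side
- cutting_mat: green cutting mat with a grid, fixed, 210 mm (x) by 260 mm (y), 3 mm thick; origin under its centre, z up. It has room for the two trays side by side along its y (their x along the mat's x, 110 to 120 mm between centres)
- tool_mat: plain grey tool mat, fixed, 200 mm (x) by 260 mm (y), 3 mm thick; origin under its centre, z up. At the start the hex key lies along its y on the half towards its +x, and the half towards its -x is free
- thread_cone: bystander: wine-red cone of thread, 62 mm across, 116 mm high, standing on the table; origin at the centre of its underside
- pattern_weight: bystander: dark steel pattern weight with a knob, 64 mm across, 46 mm high; origin at the centre of its underside
- button_dish: bystander: white dish of buttons, 80 mm across, 28 mm high; origin at the centre of its underside
There are look-alikes about, which are no part of the job. Of the things that look like the part that bears screwdriver_grip, take the one that is nearest to the robot's base at the start.

How it is judged:
On the way, in this order (a step that is already met when the one before it is completed fails the run):
1. both trays stand level on the cutting mat (x of tray_blue_grip in the frame of cutting_mat between -0.095 and 0.095 m and y of tray_blue_grip in the frame of cutting_mat between -0.12 and 0.12 m and z of each of tray_blue_grip, tray_white_grip in the frame of cutting_mat below 0.068 m and angle between each of tray_blue_grip, tray_white_grip's own z axis and vertical below 0.12 rad and x of tray_white_grip in the frame of cutting_mat between -0.095 and 0.095 m and y of tray_white_grip in the frame of cutting_mat between -0.12 and 0.12 m), for 0.2 s.
2. the screwdriver lies on the tool mat and the hex key in the bottom of the box (x of screwdriver_grip in the frame of tool_mat between -0.09 and 0.09 m and y of screwdriver_grip in the frame of tool_mat between -0.12 and 0.12 m and z of screwdriver_grip in the frame of tool_mat below 0.024 m and angle between screwdriver_grip's own x axis and vertical between 1.4 and 1.74 rad and x of hex_key_grip in the frame of kit_box between -0.075 and 0.075 m and y of hex_key_grip in the frame of kit_box between -0.12 and 0.12 m and z of hex_key_grip in the frame of kit_box below 0.024 m and angle between hex_key_grip's own x axis and vertical between 1.4 and 1.74 rad), for 0.2 s.
At the end, for the whole second after the job is handed in: Each tray is within 20 mm of where it began, level within 0.08 rad and square to the box within 0.15 rad; the screwdriver lies flat with its handle's centre over the tool mat at least 10 mm from its edge; the hex key lies flat on the floor of the box under the trays; all is released and at rest (all of step 2 and distance of each of tray_blue_grip, tray_white_grip from where it was at the start of the episode below 0.02 m and angle between each of tray_blue_grip, tray_white_grip's own z axis and vertical below 0.08 rad and angle between the x axis of each of tray_blue_grip, tray_white_grip and the x axis of kit_box, either way round below 0.15 rad and linear speed of each of tray_blue, tray_white, screwdriver, hex_key below 0.02 m/s); the robot touches nothing.
It fails at once if a tray is tipped by more than 0.4 rad, so its contents spill (angle between any of tray_blue_grip, tray_white_grip's own z axis and vertical above 0.4 rad).
It fails at once if the thread cone, pattern weight or button dish is shifted by more than 20 mm (distance of any of thread_cone, pattern_weight, button_dish from where it was at the start of the episode above 0.02 m).
It also fails if it takes over 144 s, if anything falls off the work surface, if the arm or the gripper's body presses on something with over 40 N, if the wrist force passes 120 N, or if a joint passes its speed limit or range.

## Working session

There is one attempt and no reset: what is moved stays moved. The work goes in short steps, Python scripts to look and compute and a tool call to move; the robot and the scene stay as the last step left them, time stands still between calls to the robot, and variables do not carry over. Pictures are saved under pics/ and viewed, and the job is handed in when it is done.

Besides the shell and the picture viewer there is one more tool, called after "Request:" as name([rows], argument=value, ...), one row to a line, values as JSON. servo_tool: Moves the arm, as the interface text tells. Its arguments: {"type":"object","properties":{"steps":{"type":"array"},"grip":{"type":"number"},"squeeze":{"type":"number"}},"required":["steps"]}

```bash
mkdir -p pics; ls; python3 - <<'E'
from workcell import *
import cv2
print(state())
for n in ("side","top","wrist"):
    m=camera_model(n);print(n,m)
    im=camera(n);cv2.imwrite(f"pics/{n}0.png",im[:,:,::-1])
E
```

```text
pics
{'clock': 0.0, 'joint_positions': array([ 1.20392519e+00,  3.59488441e-01,  1.51140294e+00,  2.12699520e-05,
        1.27249848e+00, -1.15076267e-01]), 'joint_vel': array([ 0.000114  ,  0.00107612, -0.00052221,  0.00147959,  0.00136656,
       -0.00016607]), 'joint_efforts': array([ 2.29441503e-04, -5.15371907e+01, -2.70723635e+01,  6.77210907e-02,
        3.49755655e-02, -1.29211089e-04]), 'ee_pos': array([0.14922811, 0.58044987, 0.22183068]), 'tcp_rot': array([-3.13980966e+00, -2.26545313e-04,  2.88979131e+00]), 'ft_force': array([-0.13361619, -0.66936765, -0.53652912]), 'wrist_torque': array([-0.02104229, -0.00680125,  0.05389597]), 'grip_width': 0.08774784901386087}
side {'K': array([[536.44834315,   0.        , 308.65373436],
       [  0.        , 536.44834315, 236.47677697],
       [  0.        ,   0.        ,   1.        ]]), 'D': array([-0.14847572,  0.        ,  0.        ,  0.        ,  0.        ]), 'world_from_camera': array([[ 0.85890236,  0.35148292, -0.3724869 ,  0.12237095],
       [-0.51199342,  0.57193701, -0.64089842, -0.73414936],
       [-0.01222581,  0.7411
[... 419 characters left out ...]
],
       [-0.99956288, -0.02812622, -0.00910817,  0.05252933],
       [-0.01280825,  0.13431487,  0.99085593,  1.12322812],
       [ 0.        ,  0.        ,  0.        ,  1.        ]])}
wrist {'K': array([[368.48529013,   0.        , 320.66913164],
       [  0.        , 368.48529013, 235.10653022],
       [  0.        ,   0.        ,   1.        ]]), 'D': array([-0.05442857,  0.        ,  0.        ,  0.        ,  0.        ]), 'world_from_camera': array([[ 0.25035829, -0.93453867, -0.25289959,  0.08034317],
       [ 0.968151  ,  0.24110105,  0.06748279,  0.59855887],
       [-0.00209092, -0.26173987,  0.96513619,  0.38364097],
       [ 0.        ,  0.        ,  0.        ,  1.        ]])}
```

View pics/side0.png

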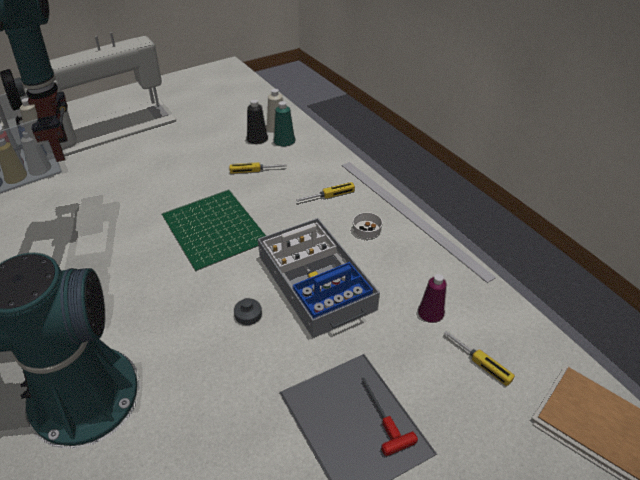

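View pics/top0.png

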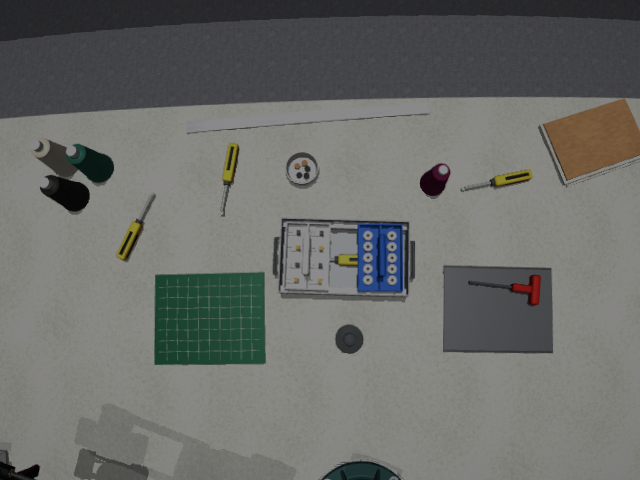

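View pics/wrist0.png

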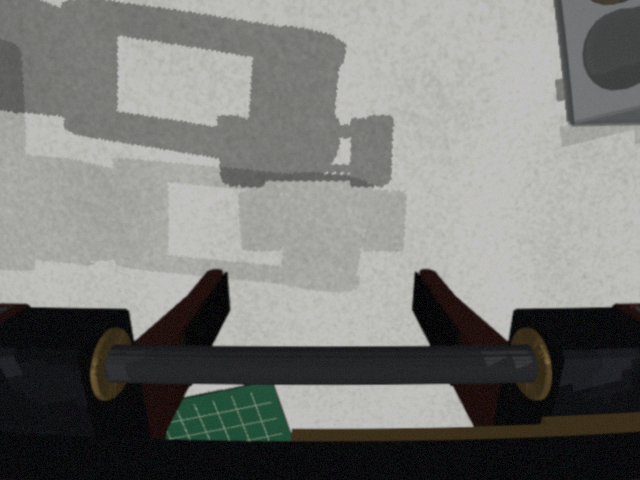

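The top view shows the box near (345,258). White tray is at the left (+y) end and blue at the right (-y) end. The green mat is at (210,318), the tool mat with the key at (498,308), and the screwdriver handle shows in the gap at (347,260).

```bash
cat > h.py <<'E'
from workcell import *
import cv2, numpy as np
def pw(name,uv,z,m=None):
    m=m or camera_model(name)
    p=cv2.undistortPoints(np.array(uv,float).reshape(-1,1,2),m["K"],m["D"]).reshape(-1,2)
    T=m["world_from_camera"]
    d=np.c_[p[:,0],-p[:,1],-np.ones(len(p))]@T[:3,:3].T
    o=T[:3,3]; z=np.broadcast_to(z,(len(p),))
    return o+d*((z-o[2])/d[:,2])[:,None]
def wp(name,P,m=None):
    m=m or camera_model(name);T=np.linalg.inv(m["world_from_camera"])
    c=np.atleast_2d(P)@T[:3,:3].T+T[:3,3]; c=c*[1,-1,-1]
    return cv2.projectPoints(c,np.zeros(3),np.zeros(3),m["K"],m["D"])[0].reshape(-1,2)
def crop(im,x0,y0,x1,y1,s,fn):
    c=cv2.resize(im[y0:y1,x0:x1],None,fx=s,fy=s,interpolation=cv2.INTER_CUBIC)
    cv2.imwrite(fn,c[:,:,::-1] )
E
python3 - <<'E'
from h import *
im=cv2.imread("pics/top0.png")[:,:,::-1]
crop(im,265,205,425,310,5,"pics/c1.png")
crop(im,435,255,560,360,5,"pics/c2.png")
crop(im,145,262,275,372,5,"pics/c3.png")
im=cv2.imread("pics/side0.png")[:,:,::-1]
crop(im,250,210,390,340,4,"pics/c4.png")
E
```

```text
(no output)
```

View pics/c1.png

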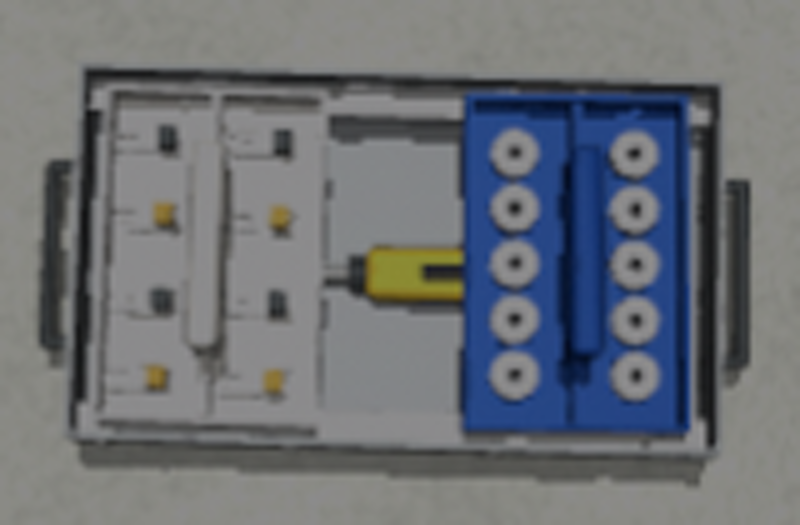

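View pics/c2.png

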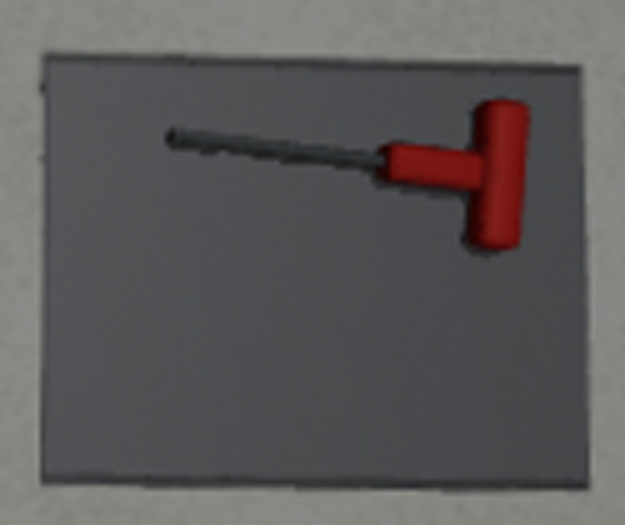

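View pics/c3.png

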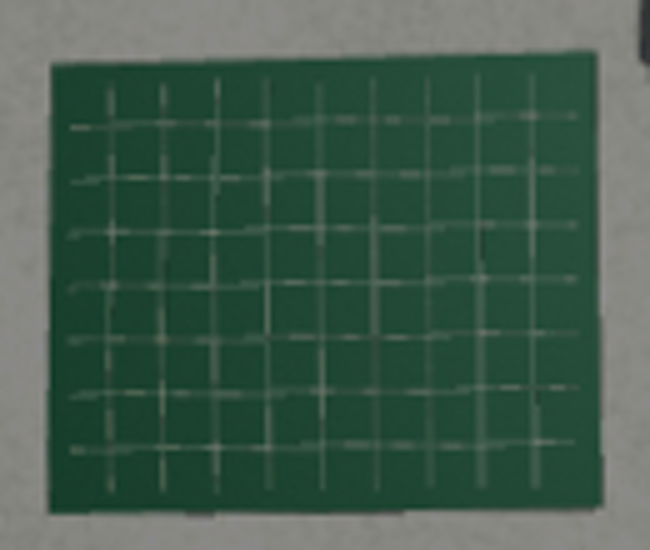

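View pics/c4.png

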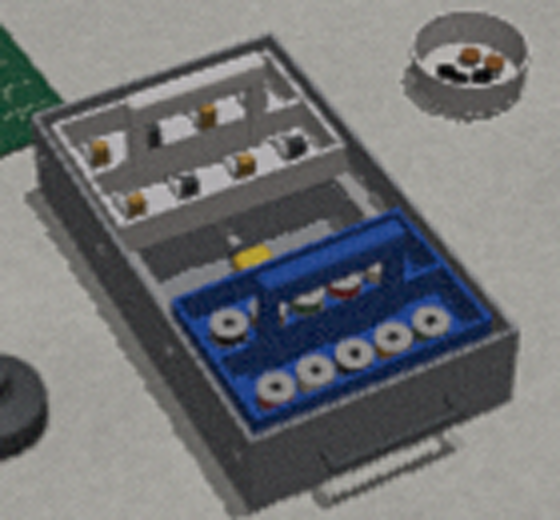

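```bash
python3 - <<'E'
from h import *
np.set_printoptions(precision=4,suppress=True)
def f(pts,x0,y0,z,s=5,n="top"):
    uv=(np.array(pts,float)+.5)/s-.5+[x0,y0]; return pw(n,uv,z)
b=f([(85,67),(720,87),(715,455),(70,440)],265,205,.062);print("box",b,b.mean(0))
for n,p in (("w",[(206,133),(200,347)]),("b",[(586,147),(586,354)])):
    q=f(p,265,205,.106);print(n,q,q.mean(0))
q=f([(112,95),(322,100),(317,430),(98,420)],265,205,.060);print("wrim",q,q.mean(0))
q=f([(468,97),(688,98),(686,432),(464,430)],265,205,.060);print("brim",q,q.mean(0))
q=f([(367,273)],265,205,.02);print("sd front",q)
q=f([(45,55),(580,67),(590,487),(42,482)],435,255,.003);print("tool",q,q.mean(0))
q=f([(52,65),(596,53),(603,508),(50,513)],145,262,.003);print("cut",q,q.mean(0))
q=f([(172,137)],435,255,.012),f([(383,162),(480,168)],435,255,.025),f([(505,103),(497,247)],435,255,.025);print("key",q)
q=f([(258,60),(452,238)],435-435,0,0);
print("others",pw("top",[(349,339),(127,240),(302,170),(434,180)],0.0))
# side: white/blue bars
def g(p,z): return f(p,250,210,z,4,"side")
print("side blue", g([(262,275),(400,228)],.106), "white",g([(130,100),(262,58)],.106))
print("side box",g([(36,117),(270,38),(517,333),(255,432)],.062))
E
```

```text
box [[ 0.664   0.1602  0.062 ]
 [ 0.6468 -0.1235  0.062 ]
 [ 0.4833 -0.1134  0.062 ]
 [ 0.4978  0.1693  0.062 ]] [0.573  0.0232 0.062 ]
w [[0.6253 0.1043 0.106 ]
 [0.534  0.1088 0.106 ]] [0.5796 0.1066 0.106 ]
b [[ 0.6147 -0.0575  0.106 ]
 [ 0.5264 -0.0539  0.106 ]] [ 0.5705 -0.0557  0.106 ]
wrim [[0.6513 0.1484 0.06  ]
 [0.6462 0.0545 0.06  ]
 [0.4994 0.0607 0.06  ]
 [0.5063 0.157  0.06  ]] [0.5758 0.1052 0.06  ]
brim [[ 0.6457 -0.0107  0.06  ]
 [ 0.6425 -0.1092  0.06  ]
 [ 0.4938 -0.1013  0.06  ]
 [ 0.4976 -0.0038  0.06  ]] [ 0.5699 -0.0563  0.06  ]
sd front [[0.5721 0.0361 0.02  ]]
tool [[ 0.5517 -0.2104  0.003 ]
 [ 0.5378 -0.4682  0.003 ]
 [ 0.3413 -0.4586  0.003 ]
 [ 0.3552 -0.1988  0.003 ]] [ 0.4465 -0.334   0.003 ]
cut [[0.5488 0.4695 0.003 ]
 [0.5482 0.2096 0.003 ]
 [0.3392 0.2093 0.003 ]
 [0.3398 0.4688 0.003 ]] [0.444  0.3393 0.003 ]
key (array([[ 0.5111, -0.2656,  0.012 ]]), array([[ 0.4957, -0.36  ,  0.025 ],
       [ 0.4912, -0.406 ,  0.025 ]]), array([[ 0.5208, -0.4203,  0.025 ],
       [ 0.4547, -0.4114,  0.025 ]]))
others [[ 0.3893  0.016   0.    ]
 [ 0.6341  0.5422  0.    ]
 [ 0.7919  0.1159  0.    ]
 [ 0.7584 -0.2005  0.    ]]
side blue [[ 0.5314 -0.0551  0.106 ]
 [ 0.6143 -0.0645  0.106 ]] white [[0.5385 0.1054 0.106 ]
 [0.6239 0.097  0.106 ]]
side box [[ 0.5037  0.1659  0.062 ]
 [ 0.6646  0.1545  0.062 ]
 [ 0.6496 -0.1306  0.062 ]
 [ 0.4906 -0.1148  0.062 ]]
```

```bash
cat >> h.py <<'E'
from scipy.spatial.transform import Rotation as Ro
def plan(x,y,z,yaw,say=True):
    s=state(); R=Ro.from_euler("xyz",s["tcp_rot"]); 
    G=Ro.from_euler("xyz",[np.pi,0,yaw]); w=(R.inv()*G).as_rotvec()
    d=G.inv().apply(np.array([x,y,z])-s["ee_pos"])*1000
    d0=R.inv().apply(np.array([x,y,z])-s["ee_pos"])*1000
    print("t",round(s["clock"],2),"pos",s["ee_pos"].round(4),"rot",s["tcp_rot"].round(4),"w",round(s["grip_width"],4),"F",s["ft_force"].round(1))
    print("turn",w.round(4),"shift after turn",d.round(1),"shift in present axes",d0.round(1))
E
python3 - <<'E'
from h import *
plan(.578,.104,.20,3.085)
E
```

```text
t 0.15 pos [0.1493 0.5806 0.222 ] rot [-3.1401e+00 -2.0000e-04  2.8898e+00] w 0.088 F [-0.7 -0.8 -0.1]
turn [-0.0014 -0.0003 -0.1952] shift after turn [-455.  -451.6   22. ] shift in present axes [-533.9 -354.7   22.4]
```

Request:
servo_tool([
  [0,0,0,0,0,-0.065],
  [0,0,0,0,0,-0.065],
  [0,0,0,0,0,-0.065],
  [-20,-20,0,0,0,0],
  [-35,-35,2,0,0,0],
  [-35,-35,2,0,0,0],
  [-35,-35,2,0,0,0],
  [-35,-35,2,0,0,0],
  [-35,-35,2,0,0,0],
  [-35,-35,2,0,0,0],
  [-35,-35,2,0,0,0],
  [-35,-35,2,0,0,0],
], grip=60, squeeze=25)

```text
clock: 1.65
ee_pos: [0.4328, 0.2631, 0.2065]
tcp_rot: [-3.142, -0.0, 3.085]
ft_force: [0.2, 0.7, -0.2]
grip_width: 0.0598
```

Request:
servo_tool([
  [-35,-35,2,0,0,0],
  [-35,-35,2,0,0,0],
  [-35,-35,2,0,0,0],
  [-35,-32,0,0,0,0],
  [-15,-15,0,0,0,0],
  [0,0,0,0,0,0],
  [0,0,0,0,0,0],
])

```text
clock: 2.52
ee_pos: [0.5767, 0.105, 0.2004]
tcp_rot: [3.141, -0.002, 3.085]
ft_force: [-0.2, -0.4, -0.1]
grip_width: 0.0599
```

```bash
python3 - <<'E'
from h import *
plan(.578,.104,.077,3.085)
im=camera("wrist");cv2.imwrite("pics/w1.png",im[:,:,::-1])
np.save("m1.npy",camera_model("wrist"),allow_pickle=True)
E
```

```text
t 2.52 pos [0.5767 0.105  0.2004] rot [ 3.1412e+00 -1.6000e-03  3.0854e+00] w 0.0599 F [-0.2 -0.4 -0.1]
turn [ 0.0003 -0.0016  0.0004] shift after turn [ -1.4  -1.  123.4] shift in present axes [ -1.6  -1.  123.4]
```

View pics/w1.png

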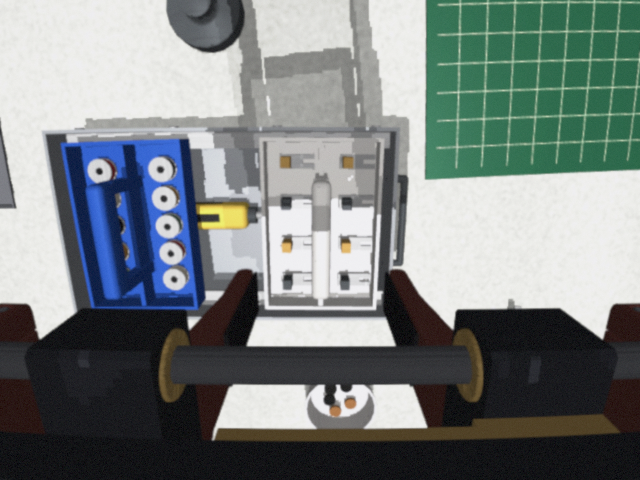

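The wrist view has the white bar's axis on column ~321, running from row 178 to 303, centred between the fingers. The blue bar runs from (97,185) to (112,297).

```bash
python3 - <<'E'
from h import *
m=np.load("m1.npy",allow_pickle=True).item()
for n,p in (("w",[(321,178),(321,303)]),("b",[(97,184),(112,297)])):
    q=pw("wrist",p,.106,m);print(n,q,q.mean(0))
q=pw("wrist",[(46,132),(397,128),(385,316),(82,316)],.062,m); print(q,q.mean(0))
E
```

```text
w [[0.53390066 0.1077112  0.106     ]
 [0.62814055 0.10236895 0.106     ]] [0.5810206  0.10504007 0.106     ]
b [[ 0.52825663 -0.0511795   0.106     ]
 [ 0.61497256 -0.05822131  0.106     ]] [ 0.57161459 -0.0547004   0.106     ]
[[ 0.48725276 -0.11355196  0.062     ]
 [ 0.50278371  0.16949834  0.062     ]
 [ 0.66535748  0.15809288  0.062     ]
 [ 0.65138826 -0.12004606  0.062     ]] [0.57669555 0.0234983  0.062     ]
```

Request:
servo_tool([
  [-3,0,15,0,0,0],
  [0,0,25,0,0,0],
  [0,0,25,0,0,0],
  [0,0,25,0,0,0],
  [0,0,20,0,0,0],
  [0,0,13,0,0,0],
  [0,0,0,0,0,0],
  [0,0,0,0,0,0],
])

```text
clock: 3.58
ee_pos: [0.5815, 0.104, 0.0781]
tcp_rot: [3.142, 0.001, 3.085]
ft_force: [0.7, 1.0, 0.4]
grip_width: 0.0604
```

Request:
servo_tool([
  [0,0,0,0,0,0],
  [0,0,0,0,0,0],
  [0,0,0,0,0,0],
  [0,0,0,0,0,0],
  [0,0,0,0,0,0],
], grip=0, squeeze=30)

```text
clock: 4.2
ee_pos: [0.5811, 0.1039, 0.0777]
tcp_rot: [3.141, 0.0, 3.085]
ft_force: [-0.1, -1.5, -1.3]
grip_width: 0.0137
```

Request:
servo_tool([
  [0,0,-5,0,0,0],
  [0,0,-12,0,0,0],
  [0,0,-18,0,0,0],
  [0,0,-20,0,0,0],
  [0,0,-20,0,0,0],
  [0,0,-15,0,0,0],
  [0,0,0,0,0,0],
])

```text
clock: 5.08
ee_pos: [0.582, 0.1038, 0.1691]
tcp_rot: [3.141, 0.003, 3.085]
ft_force: [0.4, -0.5, -2.2]
grip_width: 0.0137
```

```bash
python3 - <<'E'
from h import *
plan(.444,.399,.17,3.085)
im=camera("wrist");cv2.imwrite("pics/w2.png",im[:,:,::-1])
E
```

```text
t 5.08 pos [0.582  0.1038 0.1691] rot [3.1414e+00 2.8000e-03 3.0848e+00] w 0.0137 F [ 0.4 -0.5 -2.2]
turn [ 0.0002  0.0028 -0.0002] shift after turn [154.5 286.9  -0.9] shift in present axes [154.6 286.9  -1.2]
```

View pics/w2.png

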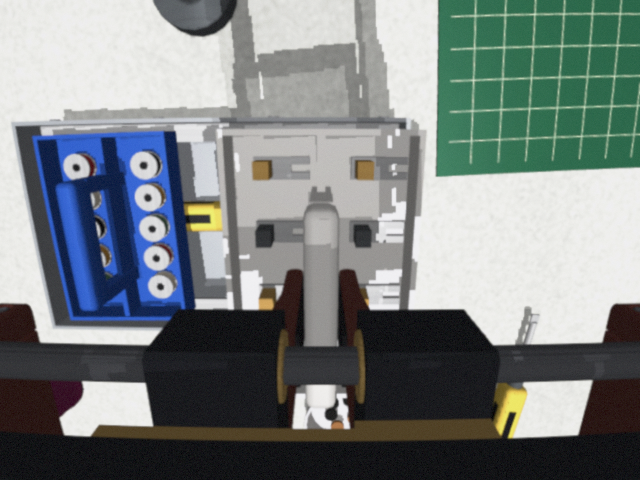

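The tray is held and looks level. The bar sits centred in the jaws at (320,300). I'll carry it to the far half of the green mat.

Request:
servo_tool([
  [6,10,0,0,0,0],
  [13,25,0,0,0,0],
  [16,29,0,0,0,0],
  [16,30,0,0,0,0],
  [16,30,0,0,0,0],
  [16,30,0,0,0,0],
  [16,30,0,0,0,0],
  [16,30,0,0,0,0],
  [16,30,0,0,0,0],
  [13,25,0,0,0,0],
  [8,13,0,0,0,0],
  [3,5,0,0,0,0],
])

```text
clock: 6.62
ee_pos: [0.4416, 0.3994, 0.167]
tcp_rot: [-3.141, -0.001, 3.086]
ft_force: [0.8, 0.1, -2.6]
grip_width: 0.0136
```

Request:
servo_tool([
  [0,0,10,0,0,0],
  [0,0,20,0,0,0],
  [0,0,25,0,0,0],
  [0,0,25,0,0,0],
  [0,0,20,0,0,0],
  [0,0,10,0,0,0],
  [0,0,6,0,0,0],
  [0,0,4,0,0,0],
  [0,0,0,0,0,0],
  [0,0,0,0,0,0],
])

```text
clock: 7.88
ee_pos: [0.443, 0.3994, 0.0482]
tcp_rot: [3.141, 0.001, 3.085]
ft_force: [-0.1, 0.3, -1.7]
grip_width: 0.0141
```

Request:
servo_tool([
  [0,0,2,0,0,0],
  [0,0,1.5,0,0,0],
  [0,0,0,0,0,0],
  [0,0,0,0,0,0],
])

```text
clock: 8.38
ee_pos: [0.4428, 0.3992, 0.0447]
tcp_rot: [3.141, 0.0, 3.085]
ft_force: [-2.2, -0.7, 6.2]
grip_width: 0.014
```

Request:
servo_tool([
  [0,0,0,0,0,0],
  [0,0,0,0,0,0],
  [0,0,0,0,0,0],
  [0,0,0,0,0,0],
], grip=50)

```text
clock: 8.88
ee_pos: [0.4426, 0.3991, 0.044]
tcp_rot: [-3.141, -0.0, 3.085]
ft_force: [0.0, 0.1, -0.1]
grip_width: 0.0486
```

Request:
servo_tool([
  [0,0,-20,0,0,0],
  [0,0,-30,0,0,0],
  [0,0,-40,0,0,0],
  [0,0,-40,0,0,0],
  [0,0,-25,0,0,0],
])

```text
clock: 9.5
ee_pos: [0.4432, 0.3996, 0.2013]
tcp_rot: [3.14, 0.002, 3.085]
ft_force: [0.9, -0.2, 0.0]
grip_width: 0.0501
```

```bash
python3 - <<'E'
from h import *
plan(.572,-.0555,.20,3.085)
im=camera("top");cv2.imwrite("pics/t2.png",im[:,:,::-1])
E
```

```text
t 9.5 pos [0.4432 0.3996 0.2013] rot [3.1401e+00 1.9000e-03 3.0848e+00] w 0.0501 F [ 0.9 -0.2  0. ]
turn [ 0.0015  0.0019 -0.0002] shift after turn [-154.3 -447.1    1.3] shift in present axes [-154.4 -447.     0.9]
```

View pics/t2.png

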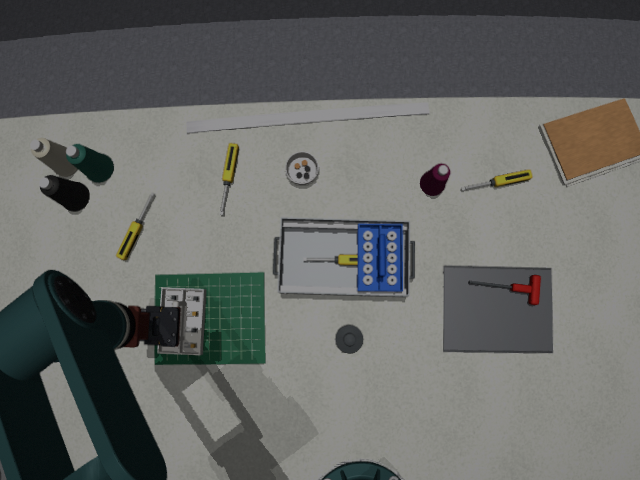

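The white tray stands on the left half of the green mat at (183,320). In the box the screwdriver's tip shows at (305,260) and its collar at (337,260). Next is the blue tray.

Request:
servo_tool([
  [-5,-15,0,0,0,0],
  [-14,-40,0,0,0,0],
  [-15,-44,0,0,0,0],
  [-15,-44,0,0,0,0],
  [-15,-44,0,0,0,0],
  [-15,-44,0,0,0,0],
  [-15,-44,0,0,0,0],
  [-15,-44,0,0,0,0],
  [-15,-44,0,0,0,0],
  [-15,-44,0,0,0,0],
  [-11,-30,0,0,0,0],
  [-4,-10,0,0,0,0],
])

```text
clock: 11.05
ee_pos: [0.5698, -0.0581, 0.1972]
tcp_rot: [3.142, -0.003, 3.082]
ft_force: [-0.4, 0.5, -0.2]
grip_width: 0.0502
```

Request:
servo_tool([
  [0,0,0,0,0,0],
  [0,0,0,0,0,0],
])

```text
clock: 11.3
ee_pos: [0.5701, -0.0548, 0.1986]
tcp_rot: [3.141, -0.001, 3.086]
ft_force: [0.3, -0.1, 0.6]
grip_width: 0.05
```

```bash
python3 - <<'E'
from h import *
plan(.572,-.0555,.0775,3.085)
np.save("m1.npy",camera_model("wrist"),allow_pickle=True)
im=camera("wrist");cv2.imwrite("pics/w3.png",im[:,:,::-1])
E
```

```text
t 11.3 pos [ 0.5701 -0.0548  0.1986] rot [ 3.1410e+00 -1.4000e-03  3.0856e+00] w 0.05 F [ 0.3 -0.1  0.6]
turn [ 0.0005 -0.0014  0.0006] shift after turn [ -1.9  -0.6 121.1] shift in present axes [ -2.1  -0.7 121.1]
```

View pics/w3.png

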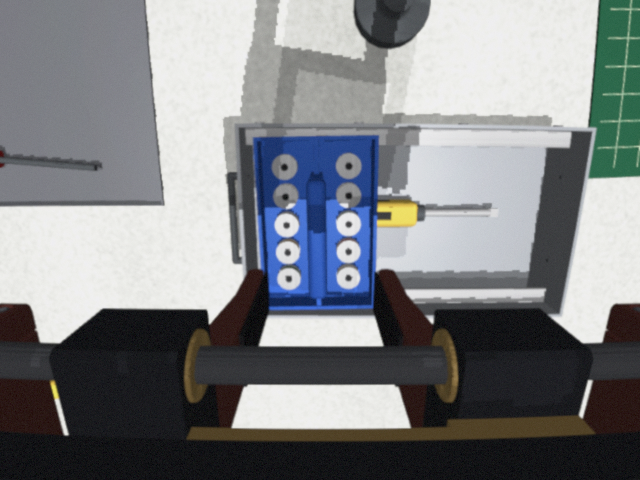

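The blue bar axis is at column ~317, about 2 mm to -y of the jaw centre.

Request:
servo_tool([
  [-2,-2,15,0,0,0],
  [0,0,25,0,0,0],
  [0,0,25,0,0,0],
  [0,0,25,0,0,0],
  [0,0,20,0,0,0],
  [0,0,11,0,0,0],
  [0,0,0,0,0,0],
  [0,0,0,0,0,0],
])

```text
clock: 12.35
ee_pos: [0.5734, -0.058, 0.0787]
tcp_rot: [-3.141, 0.001, 3.085]
ft_force: [0.7, -1.1, -0.3]
grip_width: 0.0498
```

Request:
servo_tool([
  [0,0,0,0,0,0],
  [0,0,0,0,0,0],
  [0,0,0,0,0,0],
  [0,0,0,0,0,0],
  [0,0,0,0,0,0],
], grip=0)

```text
clock: 12.98
ee_pos: [0.5729, -0.058, 0.0783]
tcp_rot: [3.142, 0.0, 3.085]
ft_force: [-0.6, 0.9, 0.5]
grip_width: 0.0138
```

Request:
servo_tool([
  [0,0,-5,0,0,0],
  [0,0,-12,0,0,0],
  [0,0,-18,0,0,0],
  [0,0,-20,0,0,0],
  [0,0,-20,0,0,0],
  [0,0,-15,0,0,0],
  [0,0,0,0,0,0],
])

```text
clock: 13.85
ee_pos: [0.5738, -0.0582, 0.1696]
tcp_rot: [-3.141, 0.003, 3.085]
ft_force: [0.5, 0.2, -3.2]
grip_width: 0.0138
```

```bash
python3 - <<'E'
from h import *
plan(.443,.281,.167,3.085)
im=camera("wrist");cv2.imwrite("pics/w4.png",im[:,:,::-1])
E
```

```text
t 13.85 pos [ 0.5738 -0.0582  0.1696] rot [-3.1410e+00  2.8000e-03  3.0848e+00] w 0.0138 F [ 0.5  0.2 -3.2]
turn [-0.0006  0.0028 -0.0002] shift after turn [149.8 331.3   2.6] shift in present axes [149.9 331.3   2. ]
```

View pics/w4.png

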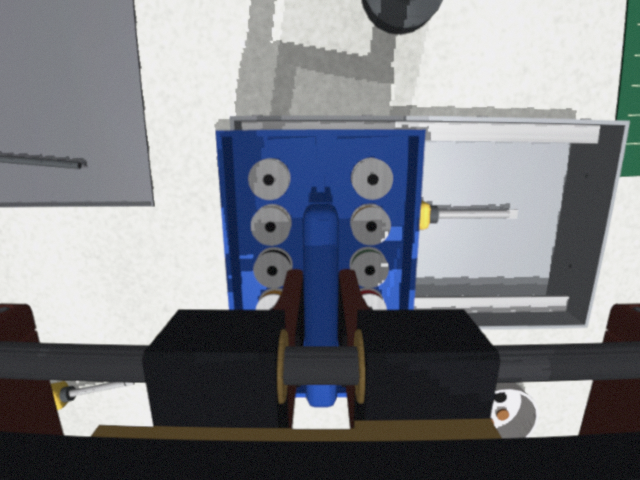

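The blue tray is held, level and centred.

Request:
servo_tool([
  [5,10,0,0,0,0],
  [12,27,0,0,0,0],
  [15,33,0,0,0,0],
  [15,34,0,0,0,0],
  [15,34,0,0,0,0],
  [15,34,0,0,0,0],
  [15,34,0,0,0,0],
  [15,34,0,0,0,0],
  [15,34,0,0,0,0],
  [15,33,0,0,0,0],
  [9,18,0,0,0,0],
  [4,6,0,0,0,0],
])

```text
clock: 15.4
ee_pos: [0.4403, 0.2819, 0.1673]
tcp_rot: [-3.141, -0.002, 3.087]
ft_force: [0.3, -0.9, -3.5]
grip_width: 0.0139
```

Request:
servo_tool([
  [0,0,10,0,0,0],
  [0,0,20,0,0,0],
  [0,0,25,0,0,0],
  [0,0,25,0,0,0],
  [0,0,20,0,0,0],
  [0,0,10,0,0,0],
  [0,0,6,0,0,0],
  [0,0,4,0,0,0],
  [0,0,0,0,0,0],
  [0,0,0,0,0,0],
])

```text
clock: 16.65
ee_pos: [0.4423, 0.2812, 0.0486]
tcp_rot: [3.141, 0.001, 3.085]
ft_force: [-0.2, -0.3, -2.6]
grip_width: 0.0137
```

Request:
servo_tool([
  [0,0,2,0,0,0],
  [0,0,1.5,0,0,0],
  [0,0,0,0,0,0],
  [0,0,0,0,0,0],
])

```text
clock: 17.15
ee_pos: [0.4421, 0.2811, 0.0453]
tcp_rot: [3.141, 0.001, 3.085]
ft_force: [-0.8, -1.2, 5.5]
grip_width: 0.0136
```

Request:
servo_tool([
  [0,0,0,0,0,0],
  [0,0,0,0,0,0],
  [0,0,0,0,0,0],
  [0,0,0,0,0,0],
], grip=50)

```text
clock: 17.65
ee_pos: [0.4419, 0.281, 0.0446]
tcp_rot: [-3.141, -0.0, 3.085]
ft_force: [-0.3, -0.0, -0.2]
grip_width: 0.0486
```

Request:
servo_tool([
  [0,0,-20,0,0,0],
  [0,0,-30,0,0,0],
  [0,0,-40,0,0,0],
  [0,0,-40,0,0,0],
  [0,0,-25,0,0,0],
])

```text
clock: 18.27
ee_pos: [0.4425, 0.2813, 0.2017]
tcp_rot: [3.141, 0.002, 3.085]
ft_force: [0.1, 0.1, -0.9]
grip_width: 0.05
```

```bash
python3 - <<'E'
from h import *
plan(.572,-.0,.20,1.514)
im=camera("top");cv2.imwrite("pics/t3.png",im[:,:,::-1])
crop(im,265,205,425,310,5,"pics/c5.png")
E
```

```text
t 18.27 pos [0.4425 0.2813 0.2017] rot [3.1406e+00 2.0000e-03 3.0847e+00] w 0.05 F [ 0.1  0.1 -0.9]
turn [2.4000e-03 8.0000e-04 1.5707e+00] shift after turn [-273.5  145.2    1.7] shift in present axes [-145.2 -273.4    1.7]
```

View pics/t3.png

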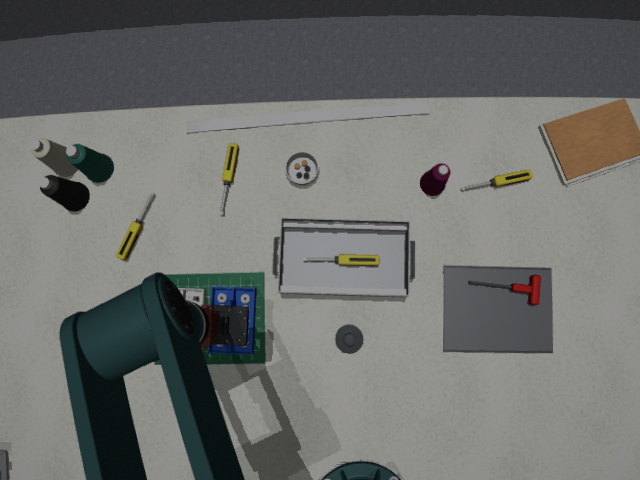

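View pics/c5.png

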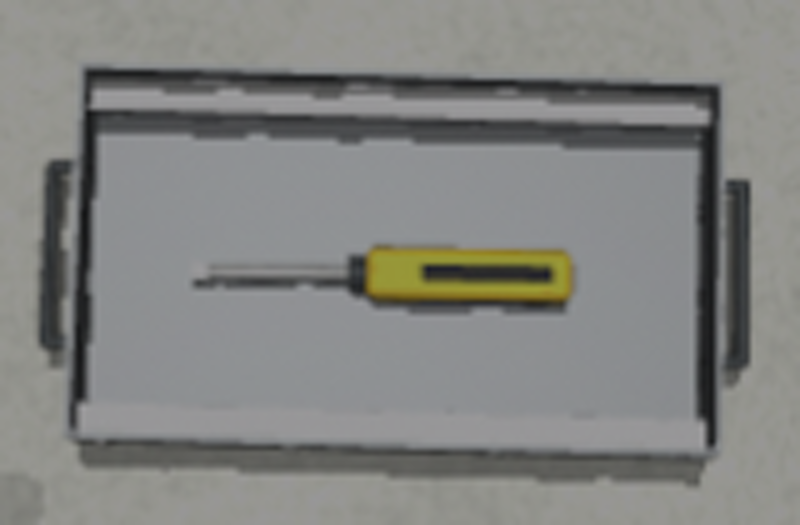

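The blue tray is now on the mat and the box is clear. The screwdriver's handle runs from crop x=367 to 574 at y≈274.

```bash
python3 - <<'E'
from h import *
def f(pts,x0,y0,z,s=5,n="top"):
    uv=(np.array(pts,float)+.5)/s-.5+[x0,y0]; return pw(n,uv,z)
q=f([(367,273),(574,275)],265,205,.027);print(q,q.mean(0)); print(f([(200,270)],265,205,.018))
E
```

```text
[[ 0.57139777  0.03624518  0.027     ]
 [ 0.56779323 -0.05813585  0.027     ]] [ 0.5695955  -0.01094534  0.027     ]
[[0.57584328 0.11291356 0.018     ]]
```

Request:
servo_tool([
  [0,0,0,0,0,0.13],
  [0,0,0,0,0,0.13],
  [0,0,0,0,0,0.13],
  [0,0,0,0,0,0.13],
  [0,0,0,0,0,0.13],
  [0,0,0,0,0,0.13],
  [0,0,0,0,0,0.13],
  [0,0,0,0,0,0.13],
  [0,0,0,0,0,0.13],
  [0,0,0,0,0,0.13],
  [0,0,0,0,0,0.13],
  [0,0,0,0,0,0.13],
])

```text
clock: 19.82
ee_pos: [0.4415, 0.2808, 0.1989]
tcp_rot: [-3.141, 0.001, 1.521]
ft_force: [0.7, 0.7, -0.3]
grip_width: 0.05
```

```bash
python3 - <<'E'
from h import *
plan(.571,-.003,.15,1.526)
E
```

```text
t 19.82 pos [0.4415 0.2808 0.1989] rot [-3.1407e+00  6.0000e-04  1.5206e+00] w 0.05 F [ 0.7  0.7 -0.3]
turn [-0.0009  0.0006 -0.0054] shift after turn [-277.7  142.    48.9] shift in present axes [-276.9  143.6   48.9]
```

Request:
servo_tool([
  [-15,8,0,0,0,0],
  [-30,15,0,0,0,0],
  [-33,17,0,0,0,0],
  [-33,17,5,0,0,0],
  [-33,17,10,0,0,0],
  [-33,17,10,0,0,0],
  [-33,17,10,0,0,0],
  [-33,17,10,0,0,0],
  [-25,12,5,0,0,0],
  [-9,6,0,0,0,0],
  [0,0,0,0,0,0],
  [0,0,0,0,0,0],
])

```text
clock: 21.32
ee_pos: [0.5716, -0.0016, 0.1498]
tcp_rot: [-3.141, -0.0, 1.526]
ft_force: [-0.4, -0.7, 0.2]
grip_width: 0.0499
```

```bash
python3 - <<'E'
from h import *
plan(.571,-.003,.008,1.526)
im=camera("wrist");cv2.imwrite("pics/w5.png",im[:,:,::-1])
m=camera_model("wrist");print(wp("wrist",[[.571,-.003,.0],[.571,-.011,.027]],m))
np.save("m1.npy",m,allow_pickle=True)
E
```

```text
t 21.32 pos [ 0.5716 -0.0016  0.1498] rot [-3.1413e+00 -2.0000e-04  1.5259e+00] w 0.0499 F [-0.4 -0.7  0.2]
turn [-0.0003 -0.0002 -0.0001] shift after turn [ -1.4  -0.5 141.8] shift in present axes [ -1.4  -0.4 141.8]
[[320.06457256 222.14129594]
 [320.43022079 239.53204722]]
```

View pics/w5.png

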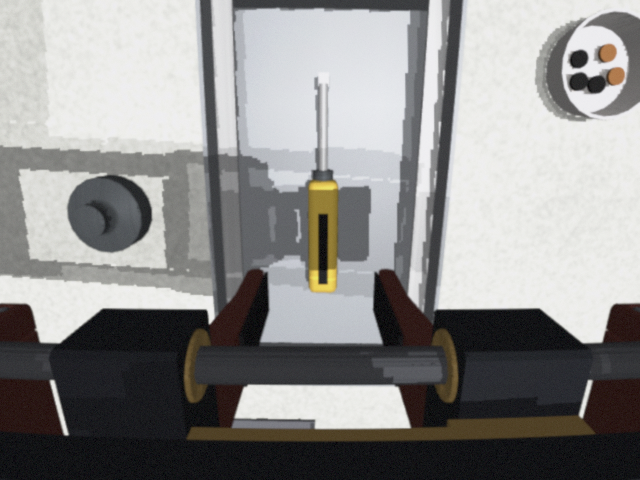

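The handle is centred at column 322, rows 180–290, and lined up with the jaws. Going down.

Request:
servo_tool([
  [-1,1,15,0,0,0],
  [0,0,25,0,0,0],
  [0,0,25,0,0,0],
  [0,0,25,0,0,0],
  [0,0,20,0,0,0],
  [0,0,15,0,0,0],
  [0,0,10,0,0,0],
  [0,0,5,0,0,0],
  [0,0,0,0,0,0],
  [0,0,0,0,0,0],
])

```text
clock: 22.62
ee_pos: [0.5735, -0.0034, 0.0102]
tcp_rot: [3.141, 0.0, 1.525]
ft_force: [0.1, 0.9, -0.0]
grip_width: 0.05
```

Request:
servo_tool([
  [0,0,2,0,0,0],
  [0,0,0,0,0,0],
  [0,0,0,0,0,0],
  [0,0,0,0,0,0],
  [0,0,0,0,0,0],
], grip=0, squeeze=30)

```text
clock: 23.25
ee_pos: [0.573, -0.0034, 0.0078]
tcp_rot: [3.142, 0.0, 1.525]
ft_force: [-0.6, -0.1, 2.0]
grip_width: 0.0236
```

Request:
servo_tool([
  [0,0,-5,0,0,0],
  [0,0,-15,0,0,0],
  [0,0,-25,0,0,0],
  [0,0,-30,0,0,0],
  [0,0,-30,0,0,0],
  [0,0,-25,0,0,0],
  [0,0,-10,0,0,0],
  [0,0,0,0,0,0],
])

```text
clock: 24.25
ee_pos: [0.5733, -0.0034, 0.1484]
tcp_rot: [3.14, 0.0, 1.525]
ft_force: [-0.7, 0.2, -1.1]
grip_width: 0.0237
```

```bash
python3 - <<'E'
from h import *
# target: grasp pt is ~8mm tipward of handle centre
plan(.400,-.352,.14,1.512)
im=camera("wrist");cv2.imwrite("pics/w6.png",im[:,:,::-1])
E
```

```text
t 24.25 pos [ 0.5733 -0.0034  0.1484] rot [3.1401e+00 2.0000e-04 1.5248e+00] w 0.0237 F [-0.7  0.2 -1.1]
turn [0.0015 0.0002 0.0128] shift after turn [-358.2 -152.5    8.4] shift in present axes [-356.2 -157.1    8.3]
```

View pics/w6.png

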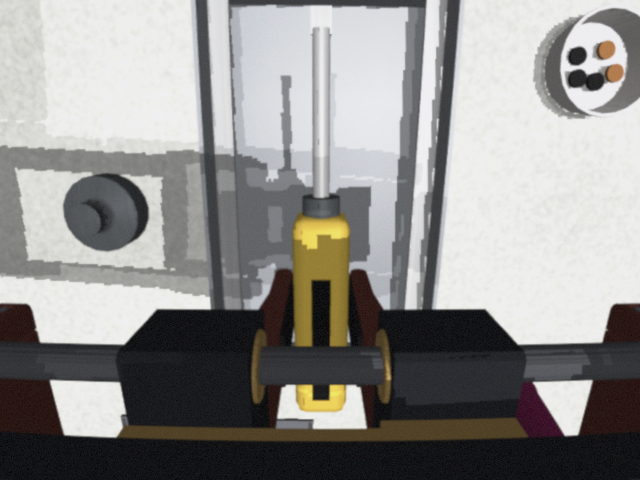

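Request:
servo_tool([
  [-15,-7,0,0,0,0.013],
  [-30,-13,0,0,0,0],
  [-36,-15,0,0,0,0],
  [-36,-15,0,0,0,0],
  [-36,-15,0,0,0,0],
  [-36,-15,0,0,0,0],
  [-36,-15,0,0,0,0],
  [-36,-15,0,0,0,0],
  [-36,-15,0,0,0,0],
  [-31,-14,0,0,0,0],
  [-20,-9,0,0,0,0],
  [-10,-5,0,0,0,0],
])

```text
clock: 25.8
ee_pos: [0.3975, -0.3526, 0.1468]
tcp_rot: [-3.14, -0.001, 1.51]
ft_force: [-0.4, -0.2, -0.2]
grip_width: 0.0237
```

Request:
servo_tool([
  [0,0,10,0,0,0],
  [0,0,25,0,0,0],
  [0,0,30,0,0,0],
  [0,0,30,0,0,0],
  [0,0,20,0,0,0],
  [0,0,10,0,0,0],
  [0,0,7,0,0,0],
  [0,0,4,0,0,0],
  [0,0,0,0,0,0],
  [0,0,0,0,0,0],
])

```text
clock: 27.05
ee_pos: [0.3996, -0.3522, 0.0122]
tcp_rot: [3.141, 0.001, 1.512]
ft_force: [-0.2, 0.1, -1.5]
grip_width: 0.0235
```

Request:
servo_tool([
  [0,0,2,0,0,0],
  [0,0,2,0,0,0],
  [0,0,0,0,0,0],
  [0,0,0,0,0,0],
])

```text
clock: 27.55
ee_pos: [0.3994, -0.352, 0.0078]
tcp_rot: [3.141, 0.0, 1.512]
ft_force: [0.4, -1.2, 0.2]
grip_width: 0.0236
```

Request:
servo_tool([
  [0,0,0,0,0,0],
  [0,0,0,0,0,0],
  [0,0,0,0,0,0],
  [0,0,0,0,0,0],
], grip=45)

```text
clock: 28.05
ee_pos: [0.3993, -0.3518, 0.0077]
tcp_rot: [-3.142, 0.0, 1.512]
ft_force: [-0.2, 0.4, -0.3]
grip_width: 0.0445
```

Request:
servo_tool([
  [0,0,-15,0,0,0],
  [0,0,-25,0,0,0],
  [0,0,-30,0,0,0],
  [0,0,-30,0,0,0],
  [0,0,-30,0,0,0],
  [0,0,-10,0,0,0],
  [0,0,0,0,0,0],
])

```text
clock: 28.92
ee_pos: [0.3995, -0.3521, 0.1484]
tcp_rot: [3.141, 0.001, 1.512]
ft_force: [-0.6, -0.5, 0.3]
grip_width: 0.0449
```

```bash
python3 - <<'E'
from h import *
plan(.4935,-.383,.14,1.42)
im=camera("wrist");cv2.imwrite("pics/w7.png",im[:,:,::-1])
np.save("m1.npy",camera_model("wrist"),allow_pickle=True)
E
```

```text
t 28.93 pos [ 0.3995 -0.3521  0.1484] rot [3.1405e+00 1.2000e-03 1.5118e+00] w 0.0449 F [-0.6 -0.5  0.3]
turn [0.0011 0.0012 0.0918] shift after turn [-16.5  97.5   8.4] shift in present axes [-25.3  95.6   8.5]
```

View pics/w7.png

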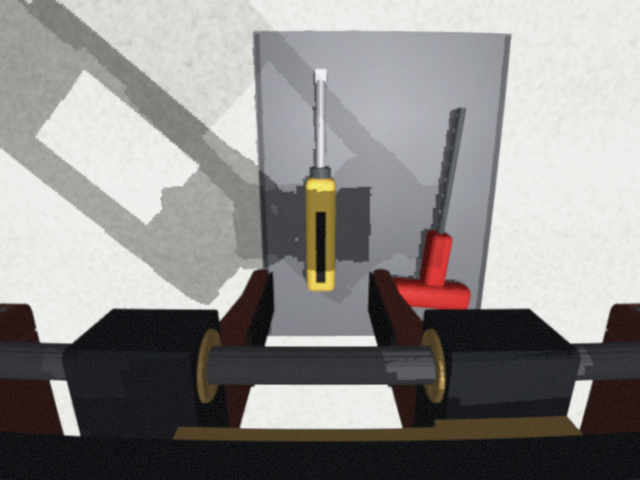

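The screwdriver lies flat on the free half of the tool mat. The key's sleeve runs from (441,233) to (431,281), its tip is at (459,109), and its cross-bar is at ~(432,292).

```bash
python3 - <<'E'
from h import *
m=np.load("m1.npy",allow_pickle=True).item()
print(pw("wrist",[(440,234),(431,281),(459,110),(432,293)],[.025,.025,.014,.025],m))
E
```

```text
[[ 0.49451614 -0.36217551  0.025     ]
 [ 0.48806875 -0.40236993  0.025     ]
 [ 0.51091054 -0.26708597  0.014     ]
 [ 0.48916788 -0.41330417  0.025     ]]
```

Request:
servo_tool([
  [0,0,0,0,0,0.092],
  [-5,25,0,0,0,0],
  [-6,35,0,0,0,0],
  [-5,30,0,0,0,0],
  [-1,7,0,0,0,0],
  [0,0,20,0,0,0],
  [0,0,25,0,0,0],
  [0,0,25,0,0,0],
  [0,0,0,0,0,0],
  [0,0,0,0,0,0],
], grip=45)

```text
clock: 30.22
ee_pos: [0.4922, -0.3831, 0.078]
tcp_rot: [-3.141, -0.0, 1.42]
ft_force: [0.7, -0.2, -0.0]
grip_width: 0.0448
```

```bash
python3 - <<'E'
from h import *
plan(.493,-.383,.008,1.42)
im=camera("wrist");cv2.imwrite("pics/w8.png",im[:,:,::-1])
E
```

```text
t 30.23 pos [ 0.4922 -0.3831  0.078 ] rot [-3.1411e+00 -2.0000e-04  1.4197e+00] w 0.0448 F [ 0.7 -0.2 -0. ]
turn [-0.0005 -0.0002 -0.0003] shift after turn [ 0.2  0.7 70. ] shift in present axes [ 0.2  0.8 70. ]
```

View pics/w8.png

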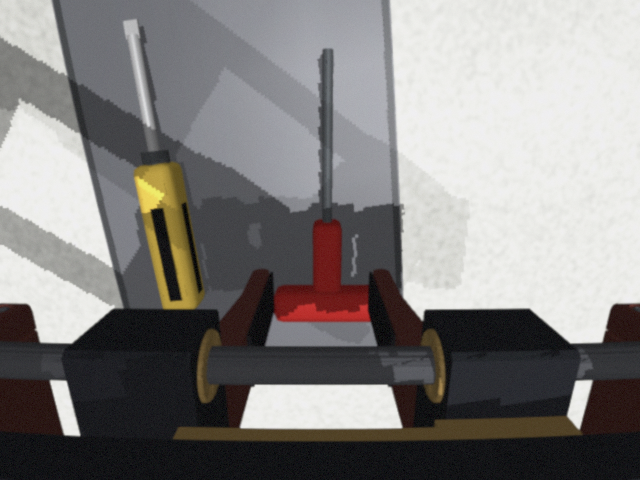

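The sleeve is at column 327, about 2.5 mm to tool +y. I'll correct for that on the way down.

Request:
servo_tool([
  [0,2.5,15,0,0,0],
  [0,0,20,0,0,0],
  [0,0,15,0,0,0],
  [0,0,12,0,0,0],
  [0,0,7,0,0,0],
  [0,0,0,0,0,0],
  [0,0,0,0,0,0],
])

```text
clock: 31.15
ee_pos: [0.4955, -0.3839, 0.0091]
tcp_rot: [3.141, 0.001, 1.42]
ft_force: [1.2, 0.2, -0.5]
grip_width: 0.0447
```

Request:
servo_tool([
  [0,0,1,0,0,0],
  [0,0,0,0,0,0],
  [0,0,0,0,0,0],
  [0,0,0,0,0,0],
  [0,0,0,0,0,0],
], grip=0)

```text
clock: 31.78
ee_pos: [0.4952, -0.3837, 0.0079]
tcp_rot: [3.141, 0.0, 1.42]
ft_force: [0.5, -0.7, 2.1]
grip_width: 0.0175
```

Request:
servo_tool([
  [0,0,-5,0,0,0],
  [0,0,-15,0,0,0],
  [0,0,-25,0,0,0],
  [0,0,-30,0,0,0],
  [0,0,-30,0,0,0],
  [0,0,-25,0,0,0],
  [0,0,-10,0,0,0],
  [0,0,0,0,0,0],
])

```text
clock: 32.78
ee_pos: [0.4954, -0.3839, 0.1485]
tcp_rot: [3.14, 0.001, 1.42]
ft_force: [-0.2, 0.7, -1.6]
grip_width: 0.0181
```

```bash
python3 - <<'E'
from h import *
plan(.573,-.02,.15,1.514)
im=camera("wrist");cv2.imwrite("pics/w9.png",im[:,:,::-1])
E
```

```text
t 32.77 pos [ 0.4954 -0.3839  0.1485] rot [3.1404e+00 1.0000e-03 1.4198e+00] w 0.0181 F [-0.2  0.7 -1.6]
turn [ 0.0012  0.0011 -0.0942] shift after turn [367.7  56.8  -1.5] shift in present axes [371.4  22.   -1.8]
```

View pics/w9.png

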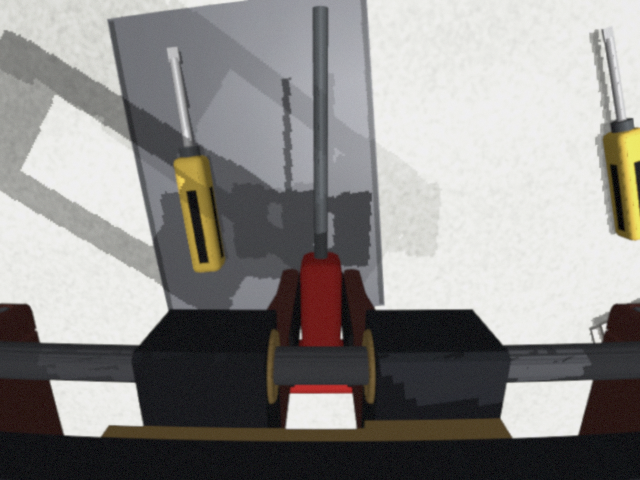

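Request:
servo_tool([
  [0,0,0,0,0,-0.094],
  [15,2.5,0,0,0,0],
  [33,5,0,0,0,0],
  [40,6,0,0,0,0],
  [40,6,0,0,0,0],
  [40,6,0,0,0,0],
  [40,6,0,0,0,0],
  [40,6,0,0,0,0],
  [40,6,0,0,0,0],
  [40,6,0,0,0,0],
  [32,5,0,0,0,0],
  [18,3,0,0,0,0],
])

```text
clock: 34.33
ee_pos: [0.5733, -0.0072, 0.1469]
tcp_rot: [-3.14, -0.0, 1.514]
ft_force: [-0.8, -0.5, -0.5]
grip_width: 0.0179
```

Request:
servo_tool([
  [0,0,10,0,0,0],
  [0,0,25,0,0,0],
  [0,0,30,0,0,0],
  [0,0,30,0,0,0],
  [0,0,20,0,0,0],
  [0,0,10,0,0,0],
  [0,0,7,0,0,0],
  [0,0,4,0,0,0],
  [0,0,0,0,0,0],
  [0,0,0,0,0,0],
])

```text
clock: 35.58
ee_pos: [0.5745, -0.0095, 0.0122]
tcp_rot: [3.141, 0.0, 1.514]
ft_force: [-0.6, -0.7, -1.0]
grip_width: 0.018
```

Request:
servo_tool([
  [0,0,2,0,0,0],
  [0,0,2,0,0,0],
  [0,0,0,0,0,0],
  [0,0,0,0,0,0],
])

```text
clock: 36.08
ee_pos: [0.5743, -0.0095, 0.0079]
tcp_rot: [3.141, 0.0, 1.514]
ft_force: [-0.1, 0.1, 2.3]
grip_width: 0.0182
```

Request:
servo_tool([
  [0,0,0,0,0,0],
  [0,0,0,0,0,0],
  [0,0,0,0,0,0],
  [0,0,0,0,0,0],
], grip=45)

```text
clock: 36.58
ee_pos: [0.574, -0.0095, 0.0076]
tcp_rot: [-3.141, 0.0, 1.514]
ft_force: [0.0, 0.9, -0.1]
grip_width: 0.0451
```

Request:
servo_tool([
  [0,0,-15,0,0,0],
  [0,0,-25,0,0,0],
  [0,0,-35,0,0,0],
  [0,0,-40,0,0,0],
  [0,0,-40,0,0,0],
  [0,0,-30,0,0,0],
  [0,0,-8,0,0,0],
  [0,0,0,0,0,0],
])

```text
clock: 37.58
ee_pos: [0.574, -0.0095, 0.201]
tcp_rot: [3.141, 0.0, 1.514]
ft_force: [-0.3, -0.7, 0.2]
grip_width: 0.0449
```

```bash
python3 - <<'E'
from h import *
plan(.4421,.2811,.20,3.085)
im=camera("wrist");cv2.imwrite("pics/w10.png",im[:,:,::-1])
im=camera("top");cv2.imwrite("pics/t4.png",im[:,:,::-1])
crop(im,145,262,275,372,5,"pics/c6.png")
E
```

```text
t 37.58 pos [ 0.574  -0.0095  0.201 ] rot [3.1409e+00 1.0000e-04 1.5138e+00] w 0.0449 F [-0.3 -0.7  0.2]
turn [ 4.0000e-04  7.0000e-04 -1.5712e+00] shift after turn [148.2 282.7   1. ] shift in present axes [ 282.6 -148.3    0.8]
```

View pics/w10.png

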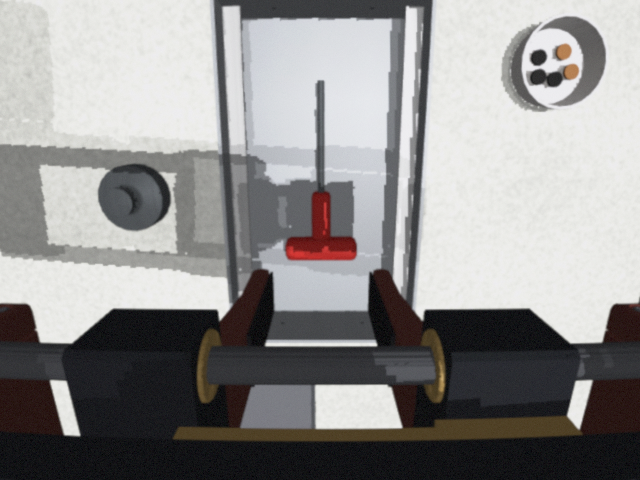

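View pics/t4.png

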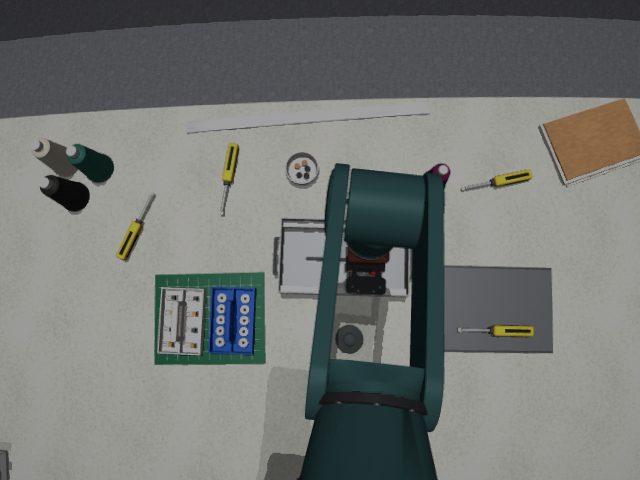

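View pics/c6.png

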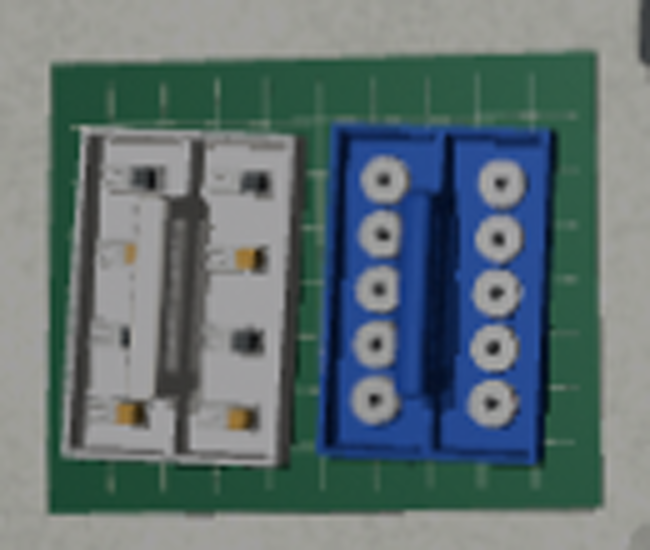

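The key lies flat in the box and the screwdriver on the tool mat. Both trays are level on the green mat. Now I'll put the blue tray back.

Request:
servo_tool([
  [0,0,0,0,0,-0.131],
  [0,0,0,0,0,-0.131],
  [0,0,0,0,0,-0.131],
  [0,0,0,0,0,-0.131],
  [0,0,0,0,0,-0.131],
  [0,0,0,0,0,-0.131],
  [0,0,0,0,0,-0.131],
  [0,0,0,0,0,-0.131],
  [0,0,0,0,0,-0.131],
  [0,0,0,0,0,-0.131],
  [0,0,0,0,0,-0.131],
  [0,0,0,0,0,-0.13],
], grip=50)

```text
clock: 39.17
ee_pos: [0.573, -0.0094, 0.1988]
tcp_rot: [3.141, -0.003, 3.089]
ft_force: [1.3, -0.1, -0.1]
grip_width: 0.05
```

Request:
servo_tool([
  [6,12,0,0,0,0],
  [14,27,0,0,0,0],
  [17,32,0,0,0,0],
  [17,32,0,0,0,0],
  [17,32,0,0,0,0],
  [17,32,0,0,0,0],
  [17,32,0,0,0,0],
  [17,32,0,0,0,0],
  [15,28,0,0,0,0],
  [8,17,0,0,0,0],
  [3,7,0,0,0,0],
  [0,0,0,0,0,0],
])

```text
clock: 40.67
ee_pos: [0.4424, 0.2814, 0.2004]
tcp_rot: [-3.141, -0.0, 3.085]
ft_force: [0.2, 0.0, 0.9]
grip_width: 0.0501
```

```bash
python3 - <<'E'
from h import *
plan(.4421,.2811,.045,3.085)
E
```

```text
t 40.67 pos [0.4424 0.2814 0.2004] rot [-3.1410e+00 -1.0000e-04  3.0847e+00] w 0.0501 F [0.2 0.  0.9]
turn [-0.0005 -0.0001 -0.0003] shift after turn [  0.3  -0.3 155.4] shift in present axes [  0.2  -0.2 155.4]
```

Request:
servo_tool([
  [0,0,15,0,0,0],
  [0,0,30,0,0,0],
  [0,0,35,0,0,0],
  [0,0,30,0,0,0],
  [0,0,20,0,0,0],
  [0,0,15,0,0,0],
  [0,0,10,0,0,0],
  [0,0,0,0,0,0],
  [0,0,0,0,0,0],
])

```text
clock: 41.8
ee_pos: [0.4429, 0.2817, 0.0462]
tcp_rot: [3.141, 0.001, 3.085]
ft_force: [-0.4, -0.2, -0.7]
grip_width: 0.0501
```

Request:
servo_tool([
  [0,0,0,0,0,0],
  [0,0,0,0,0,0],
  [0,0,0,0,0,0],
  [0,0,0,0,0,0],
  [0,0,0,0,0,0],
], grip=0)

```text
clock: 42.42
ee_pos: [0.4424, 0.2814, 0.0458]
tcp_rot: [-3.141, 0.0, 3.085]
ft_force: [-0.4, -0.5, 2.6]
grip_width: 0.0141
```

Request:
servo_tool([
  [0,0,-5,0,0,0],
  [0,0,-15,0,0,0],
  [0,0,-25,0,0,0],
  [0,0,-25,0,0,0],
  [0,0,-25,0,0,0],
  [0,0,-20,0,0,0],
  [0,0,-10,0,0,0],
  [0,0,0,0,0,0],
])

```text
clock: 43.42
ee_pos: [0.4427, 0.2816, 0.1715]
tcp_rot: [3.141, 0.001, 3.085]
ft_force: [0.4, -1.0, -2.6]
grip_width: 0.0138
```

```bash
python3 - <<'E'
from h import *
plan(.573,-.058,.17,3.085)
E
```

```text
t 43.42 pos [0.4427 0.2816 0.1715] rot [3.1409e+00 1.3000e-03 3.0848e+00] w 0.0138 F [ 0.4 -1.  -2.6]
turn [ 0.0007  0.0013 -0.0002] shift after turn [-149.3 -331.7    1.5] shift in present axes [-149.4 -331.7    1.4]
```

Request:
servo_tool([
  [-5,-10,0,0,0,0],
  [-12,-27,0,0,0,0],
  [-15,-33,0,0,0,0],
  [-15,-34,0,0,0,0],
  [-15,-34,0,0,0,0],
  [-15,-34,0,0,0,0],
  [-15,-34,0,0,0,0],
  [-15,-34,0,0,0,0],
  [-15,-34,0,0,0,0],
  [-15,-34,0,0,0,0],
  [-8.5,-18,0,0,0,0],
  [-4,-6,0,0,0,0],
])

```text
clock: 44.92
ee_pos: [0.5725, -0.0594, 0.1699]
tcp_rot: [3.141, -0.001, 3.083]
ft_force: [-0.1, 0.9, -2.8]
grip_width: 0.014
```

Request:
servo_tool([
  [0,0,0,0,0,0],
  [0,0,10,0,0,0],
  [0,0,10,0,0,0],
  [0,0,0,0,0,0],
  [0,0,0,0,0,0],
])

```text
clock: 45.55
ee_pos: [0.5727, -0.0582, 0.1505]
tcp_rot: [-3.142, -0.0, 3.085]
ft_force: [0.2, 0.3, -2.6]
grip_width: 0.014
```

```bash
python3 - <<'E'
from h import *
plan(.573,-.058,.079,3.085)
im=camera("wrist");cv2.imwrite("pics/w11.png",im[:,:,::-1])
E
```

```text
t 45.55 pos [ 0.5727 -0.0582  0.1505] rot [-3.1416e+00 -4.0000e-04  3.0852e+00] w 0.014 F [ 0.2  0.3 -2.6]
turn [-0.     -0.0004  0.0002] shift after turn [-0.3  0.2 71.5] shift in present axes [-0.3  0.2 71.5]
```

View pics/w11.png

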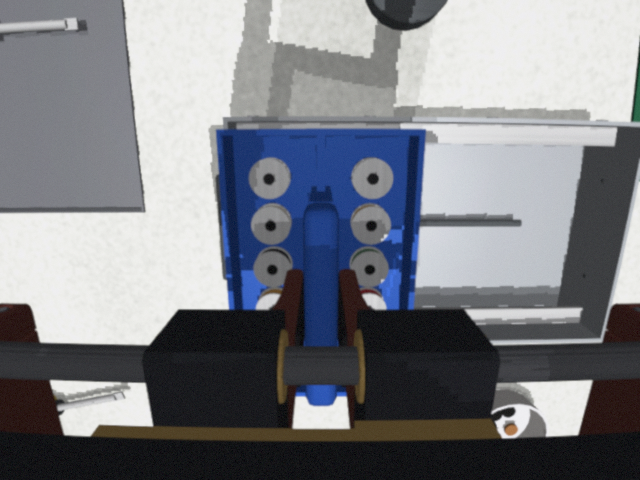

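The blue tray is over its end of the box at the pick position. I'll lower it and watch the force.

Request:
servo_tool([
  [0,0,10,0,0,0],
  [0,0,15,0,0,0],
  [0,0,15,0,0,0],
  [0,0,10,0,0,0],
  [0,0,8,0,0,0],
  [0,0,6,0,0,0],
  [0,0,4,0,0,0],
  [0,0,0,0,0,0],
  [0,0,0,0,0,0],
])

```text
clock: 46.72
ee_pos: [0.5731, -0.0586, 0.083]
tcp_rot: [-3.141, 0.001, 3.085]
ft_force: [0.2, -0.2, -2.8]
grip_width: 0.0135
```

Request:
servo_tool([
  [0,0,1.5,0,0,0],
  [0,0,1.5,0,0,0],
  [0,0,0.5,0,0,0],
  [0,0,0,0,0,0],
])

```text
clock: 47.22
ee_pos: [0.5727, -0.0585, 0.0791]
tcp_rot: [-3.142, -0.0, 3.085]
ft_force: [1.1, -0.6, -3.1]
grip_width: 0.0137
```

Request:
servo_tool([
  [0,0,1,0,0,0],
  [0,0,0.5,0,0,0],
  [0,0,0,0,0,0],
])

```text
clock: 47.6
ee_pos: [0.5729, -0.0585, 0.0787]
tcp_rot: [-3.141, 0.0, 3.085]
ft_force: [-2.4, 0.1, 7.0]
grip_width: 0.0139
```

Request:
servo_tool([
  [0,0,0,0,0,0],
  [0,0,0,0,0,0],
  [0,0,0,0,0,0],
  [0,0,0,0,0,0],
], grip=50)

```text
clock: 48.1
ee_pos: [0.5728, -0.0585, 0.0776]
tcp_rot: [-3.142, -0.0, 3.085]
ft_force: [0.3, -0.2, 0.1]
grip_width: 0.0486
```

Request:
servo_tool([
  [0,0,-20,0,0,0],
  [0,0,-30,0,0,0],
  [0,0,-40,0,0,0],
  [0,0,-25,0,0,0],
  [0,0,-7,0,0,0],
  [0,0,0,0,0,0],
])

```text
clock: 48.85
ee_pos: [0.5727, -0.0585, 0.1994]
tcp_rot: [-3.141, -0.0, 3.085]
ft_force: [-0.0, 0.1, -0.1]
grip_width: 0.0502
```

```bash
python3 - <<'E'
from h import *
plan(.4428,.3992,.2,3.085)
im=camera("wrist");cv2.imwrite("pics/w12.png",im[:,:,::-1])
E
```

```text
t 48.85 pos [ 0.5727 -0.0585  0.1994] rot [-3.1415 -0.      3.0848] w 0.0502 F [-0.   0.1 -0.1]
turn [-0.0001 -0.     -0.0002] shift after turn [155.6 449.6  -0.6] shift in present axes [155.6 449.6  -0.7]
```

View pics/w12.png

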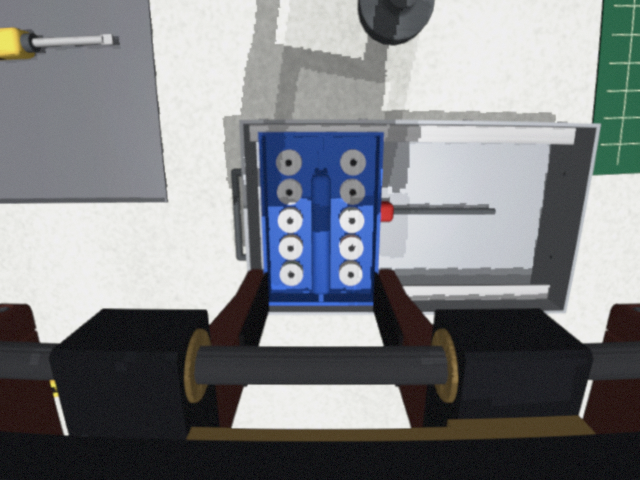

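The blue tray is seated: force contact came at the expected height, and it looks level at (320,220). Now the white tray.

Request:
servo_tool([
  [5,15,0,0,0,0],
  [14,40,0,0,0,0],
  [15,44,0,0,0,0],
  [15,44,0,0,0,0],
  [15,44,0,0,0,0],
  [15,44,0,0,0,0],
  [15,44,0,0,0,0],
  [15,44,0,0,0,0],
  [15,44,0,0,0,0],
  [15,44,0,0,0,0],
  [12,32,0,0,0,0],
  [4.5,10.5,0,0,0,0],
])

```text
clock: 50.4
ee_pos: [0.441, 0.4009, 0.1985]
tcp_rot: [-3.141, -0.002, 3.087]
ft_force: [0.7, -0.2, 0.1]
grip_width: 0.0504
```

Request:
servo_tool([
  [0,0,0,0,0,0],
  [0,0,15,0,0,0],
  [0,0,30,0,0,0],
  [0,0,35,0,0,0],
  [0,0,30,0,0,0],
  [0,0,20,0,0,0],
  [0,0,15,0,0,0],
  [0,0,9.5,0,0,0],
  [0,0,0,0,0,0],
  [0,0,0,0,0,0],
])

```text
clock: 51.65
ee_pos: [0.4436, 0.3994, 0.0458]
tcp_rot: [3.141, 0.001, 3.085]
ft_force: [-0.5, 0.3, 0.4]
grip_width: 0.0501
```

Request:
servo_tool([
  [0,0,0,0,0,0],
  [0,0,0,0,0,0],
  [0,0,0,0,0,0],
  [0,0,0,0,0,0],
  [0,0,0,0,0,0],
], grip=0)

```text
clock: 52.28
ee_pos: [0.4431, 0.3992, 0.0452]
tcp_rot: [3.142, -0.0, 3.085]
ft_force: [-0.7, 0.0, 0.5]
grip_width: 0.0138
```

Request:
servo_tool([
  [0,0,-5,0,0,0],
  [0,0,-15,0,0,0],
  [0,0,-25,0,0,0],
  [0,0,-25,0,0,0],
  [0,0,-25,0,0,0],
  [0,0,-20,0,0,0],
  [0,0,-10,0,0,0],
  [0,0,0,0,0,0],
])

```text
clock: 53.28
ee_pos: [0.4434, 0.3993, 0.171]
tcp_rot: [3.141, 0.001, 3.085]
ft_force: [-0.1, -0.2, -2.6]
grip_width: 0.0138
```

```bash
python3 - <<'E'
from h import *
plan(.5811,.1039,.17,3.085)
E
```

```text
t 53.27 pos [0.4434 0.3993 0.171 ] rot [3.1407e+00 1.2000e-03 3.0848e+00] w 0.0138 F [-0.1 -0.2 -2.6]
turn [ 0.0009  0.0012 -0.0002] shift after turn [-154.2 -287.2    1. ] shift in present axes [-154.3 -287.1    0.9]
```

Request:
servo_tool([
  [-6,-10,0,0,0,0],
  [-13,-25,0,0,0,0],
  [-16,-29,0,0,0,0],
  [-16,-30,0,0,0,0],
  [-16,-30,0,0,0,0],
  [-16,-30,0,0,0,0],
  [-16,-30,0,0,0,0],
  [-16,-30,0,0,0,0],
  [-16,-30,0,0,0,0],
  [-13,-25,0,0,0,0],
  [-7.5,-13,0,0,0,0],
  [-3,-5,0,0,0,0],
])

```text
clock: 54.78
ee_pos: [0.5808, 0.103, 0.1695]
tcp_rot: [-3.142, -0.001, 3.084]
ft_force: [-0.2, -0.6, -3.1]
grip_width: 0.0139
```

Request:
servo_tool([
  [0,0,0,0,0,0],
  [0,0,10,0,0,0],
  [0,0,10,0,0,0],
  [0,0,0,0,0,0],
  [0,0,0,0,0,0],
])

```text
clock: 55.4
ee_pos: [0.5809, 0.104, 0.15]
tcp_rot: [-3.141, -0.0, 3.085]
ft_force: [0.5, -0.2, -1.8]
grip_width: 0.0141
```

```bash
python3 - <<'E'
from h import *
plan(.5811,.1039,.078,3.085)
im=camera("wrist");cv2.imwrite("pics/w13.png",im[:,:,::-1])
E
```

```text
t 55.4 pos [0.5809 0.104  0.15  ] rot [-3.1415e+00 -4.0000e-04  3.0852e+00] w 0.0141 F [ 0.5 -0.2 -1.8]
turn [-0.0001 -0.0004  0.0002] shift after turn [-0.2 -0.1 72. ] shift in present axes [-0.2 -0.1 72. ]
```

View pics/w13.png

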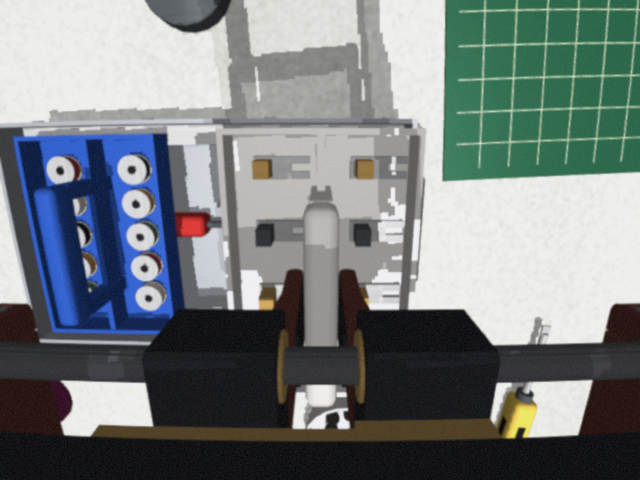

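The white tray is over its end of the box, matching the pick picture. Lowering.

Request:
servo_tool([
  [0,0,10,0,0,0],
  [0,0,15,0,0,0],
  [0,0,15,0,0,0],
  [0,0,10,0,0,0],
  [0,0,8,0,0,0],
  [0,0,6,0,0,0],
  [0,0,4,0,0,0],
  [0,0,0,0,0,0],
  [0,0,0,0,0,0],
])

```text
clock: 56.58
ee_pos: [0.5813, 0.1038, 0.0825]
tcp_rot: [-3.142, 0.001, 3.085]
ft_force: [0.4, -0.5, -2.8]
grip_width: 0.0138
```

Request:
servo_tool([
  [0,0,1.5,0,0,0],
  [0,0,1.5,0,0,0],
  [0,0,1,0,0,0],
  [0,0,0.5,0,0,0],
  [0,0,0,0,0,0],
  [0,0,0,0,0,0],
])

```text
clock: 57.32
ee_pos: [0.581, 0.1038, 0.0782]
tcp_rot: [-3.141, 0.0, 3.085]
ft_force: [-2.5, -1.2, 5.8]
grip_width: 0.0139
```

Request:
servo_tool([
  [0,0,0,0,0,0],
  [0,0,0,0,0,0],
  [0,0,0,0,0,0],
  [0,0,0,0,0,0],
], grip=50)

```text
clock: 57.82
ee_pos: [0.5811, 0.1038, 0.0775]
tcp_rot: [-3.142, -0.0, 3.085]
ft_force: [0.1, -0.8, 0.2]
grip_width: 0.0488
```

Request:
servo_tool([
  [0,0,-20,0,0,0],
  [0,0,-30,0,0,0],
  [0,0,-40,0,0,0],
  [0,0,-40,0,0,0],
  [0,0,-20,0,0,0],
  [40,30,0,0,0,0],
  [40,40,0,0,0,0],
  [40,40,0,0,0,0],
  [30,40,0,0,0,0],
  [0,40,0,0,0,0],
  [0,20,0,0,0,0],
  [0,0,0,0,0,0],
])

```text
clock: 59.32
ee_pos: [0.4435, 0.3225, 0.2274]
tcp_rot: [-3.141, 0.0, 3.086]
ft_force: [0.1, 0.5, 0.7]
grip_width: 0.0503
```

```bash
python3 - <<'E'
from h import *
print(state()["ee_pos"],state()["ft_force"])
im=camera("top");cv2.imwrite("pics/t5.png",im[:,:,::-1]);crop(im,265,205,425,310,5,"pics/c7.png")
im=camera("side");cv2.imwrite("pics/s5.png",im[:,:,::-1]);crop(im,250,210,390,340,4,"pics/c8.png")
E
```

```text
[0.44350067 0.32254905 0.22744041] [0.1348974  0.49473387 0.66193771]
```

View pics/t5.png

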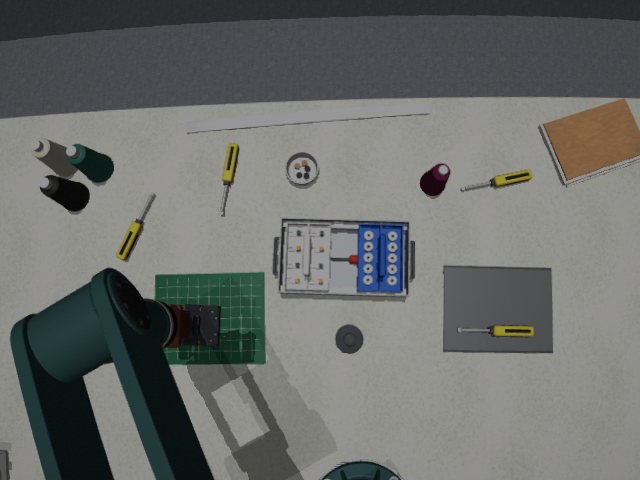

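View pics/c7.png

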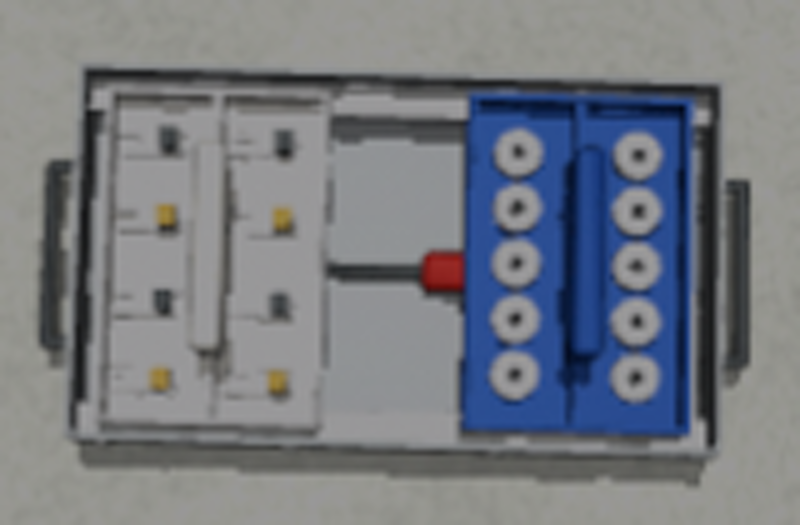

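View pics/c8.png

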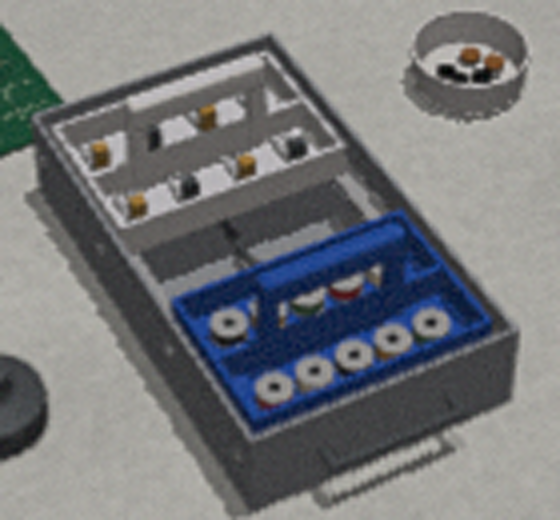

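Both trays appear within 1–2 mm of their start pictures and sit level. The key shows in the gap on the box floor at (353,260), and the screwdriver is on the tool mat at (513,330). The bystanders haven't moved.

```bash
python3 -c "
from workcell import *
print(job_done(), state()['clock'])"
```

```text
the job is handed in; nothing more can be done
the job is handed in; nothing more can be done
```

I finished the job and handed it in at about 59 s of the 144 s allowed; no verdict is reported.

**What I did:** I moved both trays level to the green mat and took the screwdriver out of the box. I laid it on the free half of the grey tool mat, put the red key flat in the bottom of the box, and set each tray back on the ledges at its own end.

**Last checks:** I compared the final top and side pictures with those from the start.
- **Trays:** both sit level within about 1–2 mm of where they began. Ledge contact came at the expected height, with forces of 6–7 N.
- **Screwdriver:** it lies flat, well inside the tool mat.
- **Key:** it lies on the box floor between and under the trays.
- **Bystanders:** the thread cone, pattern weight and button dish look unmoved.
- **Gripper:** it is open and clear of everything, with no force reading beyond noise.

No check failed or disagreed. The cameras placed the box and key a few millimetres differently, and I corrected for that with the wrist camera before the blue tray, screwdriver and key grasps.

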